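# Nest the handled pastry cutters on their trays

### The arm

A 6-joint arm with a two-finger parallel gripper is mounted at the origin on a cart in front of the work surface, level with it; the furniture and walls round the work are solid. World frame = base frame: x ahead of the robot, y to its left, z up, the work surface at z = 0. Lengths are in m, angles in rad, forces in N, time in s.
With the tool pointing down it reaches from about 0.325 to 0.775 m from the base axis. Payload 9.3 kg.
Tool frame: the origin (TCP) lies at the very end of the fingers, on their centre line; the grasp point (between the pads) lies 19 mm behind it; z points along the fingers, y is the line along which they close (so a half turn about z gives the same grasp; the last joint's range is limited). The gripper opens to 85 mm and grips with 20 to 120 N. Pads are 22 mm wide; open, the fingers measure 114 mm over their backs; the gripper's body (76 mm by 85 mm) begins 54 mm behind the grasp point. The pads swing forward as they close: fully open they stand 13 mm farther back than shut.
Start: joints at [1.12, 0.259, 0.021, 1.334, 0, 1.418], TCP at [0.161, 0.526, 0.191] pointing down, gripper open.
Joint ranges: [-3.04, 3.04], [-0.91, 1.82], [-1.04, 1.36], [-1.92, 1.95], [-1.52, 1.45], [-3.14, 3.14]. Speed limits (rad/s): [2.22, 2.22, 2.79, 3.14, 3.14, 3.14].

### API

Orientations are given as a unit quaternion [w, x, y, z].
In Python, from station import bot gives the robot as it stands.
- The arm moves only by the tool arm_command, never from a script. Its argument "plan" is a list of rows, each a list of 6 numbers: the shift along the tool's x, y, z scaled (see below), then the turn, a rotation vector about the tool's x, y, z scaled (see below). A call has 1 to 12 rows; each row shifts and turns the commanded pose from where the row before left it, along the tool's axes as they then stand; what a row does not reach is not made up. The controller multiplies each number of a shift by 0.05 m and each number of a turn by 8 degrees. A row lasts 1/10 s, in which the tool goes at most 50 mm and 8.59 degrees, less where a joint would pass 70% of its speed; a pose out of reach is approached as far as the arm can. A call with a number of a shift or a turn outside -1 to 1 is refused whole. A call with a gripper value outside its range is refused whole. "jaw" is the closure, from 0 (fully open) to 1 (shut), set as the call begins (left out, the last holds). The fingers move at their own pace and stop on an object; the grip force is fixed at half the most. Time passes only in rows, so rows that do not move let the fingers close. It gives the time, the measured TCP pose, the force, the opening and the grip force at its end, in the units of the state.
- bot.observe(): the state, without advancing time (a new reading comes with each control period).
- bot.grab_frame(name): name is "side" or "top"; returns the picture (400x640x3 uint8, blue, green, red); there is no depth.
- bot.camera_info(name): a dict with "fov_y" (degrees; the focal length in pixels is half the picture's height over the tangent of half this angle, whatever the lens; pixels are square), "cx", "cy" (the principal point, pixels), "view" (4x4, takes a point from world to camera coordinates). Camera axes: x right, y up, looking along -z (the intrinsics and any distortion apply to the point x, -y, -z); pixel columns grow to the right and rows downward; lengths in m; the calibration is good to about 2 mm. A picture is of the moment at which its call begins. camera_info takes no time and is no camera call.
- bot.job_done(): hands the job in; it is judged then, once.
Trained networks look in the newest picture that a camera, given by its name, has taken for a name from the list of things; names that differ only in an ending like _2 or _b are one class to them, and where a whole thing is asked for, a point or a joint stands for the part that bears it (a point fixed in the world has none). Each returns a list of dicts, best first, with "confidence" (0 to 1); they miss things now and then, are a little off and sometimes report something else, mostly with a low value. They report only what shows in the picture. A call takes as long as a camera call. They do not tell look-alikes from the thing itself.
- bot.boxes_of(label, camera): "box" ([left, top, right, bottom] as shares, 0 to 1, of the picture: columns of its width, rows of its height, round what is visible of it).
- bot.landmark_of(label, camera): "location" ([column, row] as shares, 0 to 1, of the picture: columns of its width, rows of its height: a listed point, or the origin of a listed thing).
The state is a dict: "t": time; "joint_positions": joint angles; "joint_velocities": joint speeds; "joint_efforts": joint torques, N m; "eef_pos": TCP position; "ee_rot": TCP orientation; "force": force on the tool from outside, world axes, zero at the start; "torque": the same for the moment, N m; "opening": finger opening in m; "grasp_force": force on a finger pad.
Only numpy, scipy, OpenCV 4.12 (cv2) and the standard library are available. Lean on these libraries where they do the work, as an engineer would, in place of code of your own. Each camera call takes 0.05 s, during which the arm holds its last target. There are 200 camera calls.

### The job

Put the handled pastry cutters away as two nests: the three round ones on the round tray and the two square ones on the square tray, each nest with the smallest innermost and every larger cutter set down over the smaller. All five must stand flat and upright on the tray floor inside its rim, roughly centred, let go; leave the star cutter, the glass stopper and the bottle cork where they are.

Things in the scene. Friction and masses are not known exactly. Their poses are not given: they have to be found in the camera images.
- round_small: Loose round steel pastry cutter, open below; wall 28 mm high, 2.5 mm thick, outer diameter 40 mm, inner diameter 35 mm. Wooden grip bar (14 wide, 14 high, 35 long) over the centre along body x on 2 straps; bar top = total height 52 mm, bar underside 38. Grip it from above, closing along y. 50 g. Origin: centre of underside. The smallest round one.
- round_medium: Loose round steel pastry cutter, open below; wall 28 mm high, 2.5 mm thick, outer diameter 60 mm, inner diameter 55 mm. Wooden grip bar (14 wide, 14 high, 55 long) over the centre along body x on 2 straps; bar top = total height 74 mm, bar underside 60. Grip it from above, closing along y. 70 g. Origin: centre of underside. Fits over the small round one at any yaw.
- round_large: Loose round steel pastry cutter, open below; wall 28 mm high, 2.5 mm thick, outer diameter 80 mm, inner diameter 75 mm. Wooden grip bar (14 wide, 14 high, 75 long) over the centre along body x on 2 straps; bar top = total height 96 mm, bar underside 82. Grip it from above, closing along y. 90 g. Origin: centre of underside. Fits over the medium round one at any yaw.
- square_small: Loose square steel pastry cutter, open below; wall 28 mm high, 2.5 mm thick, outer side 40 mm, inner side 35 mm. Wooden grip bar (14 wide, 14 high, 35 long) over the centre along body x on 2 straps; bar top = total height 52 mm, bar underside 38. Grip it from above, closing along y. 50 g. Origin: centre of underside. Sides along x, y.
- square_large: Loose square steel pastry cutter, open below; wall 28 mm high, 2.5 mm thick, outer side 60 mm, inner side 55 mm. Wooden grip bar (14 wide, 14 high, 55 long) over the centre along body x on 2 straps; bar top = total height 74 mm, bar underside 60. Grip it from above, closing along y. 70 g. Origin: centre of underside. Sides along x, y; fits over the small square one, sides parallel.
- round_base: Shallow round storage tray of dark wood, fixed to the table: outer diameter 102 mm, floor 3 mm thick, rim 3 mm thick standing 6 mm above the floor (9 mm in all), inside diameter 96 mm. Origin: centre of the underside; the floor on which cutters stand is at z = 3 mm.
- square_base: Shallow square storage tray of dark wood, fixed to the table: outer side 82 mm, floor 3 mm thick, rim 3 mm thick standing 6 mm above the floor (9 mm in all), inside 76 x 76 mm, sides along body x and y. Origin: centre of the underside; the floor on which cutters stand is at z = 3 mm.
- star: Plain tin star-shaped cookie cutter without a handle, 62 x 60 x 23 mm, loose. A bystander, to be left alone. Origin: centre of its underside.
- stopper: Small glass stopper, 29 mm in diameter, 40 mm high, standing loose among the cutters. A bystander, to be left alone. Origin: centre of its underside.
- cork: Bottle cork, 26 mm in diameter, 32 mm high, standing loose among the cutters. A bystander, to be left alone. Origin: centre of its underside.
Mind the look-alikes: they are no part of the job. Leave any purple look-alike of the round_large alone.

How it is judged:
By the outcome, as a careful person would: the job done as asked, in the order asked, and still so for the second after the job is handed in, with the robot touching nothing.
It also fails if it takes over 128 s, if anything falls off the work surface, if the arm or the gripper's body presses on something with over 40 N, if the wrist force passes 120 N, or if a joint passes its speed limit or range.

## Working session

There is one attempt and no reset: what is moved stays moved. The work goes in short steps, Python scripts to look and compute and a tool call to move; the robot and the scene stay as the last step left them, time stands still between calls to the robot, and variables do not carry over. Pictures are saved under pics/ and viewed, at most 14 in all, crops included, and the job is handed in when it is done.

Besides the shell and the picture viewer there is one more tool, called after ">>>" as name(argument=value, ...) on one line, values as JSON. arm_command: Moves the arm, as the interface text tells. Its arguments: {"type":"object","properties":{"plan":{"type":"array","items":{"type":"array","items":{"type":"number"}}},"jaw":{"type":"number"}},"required":["plan"]}

```bash
mkdir -p pics; ls
python3 - <<'E'
from station import bot
import cv2,json
for c in("top","side"):
    f=bot.grab_frame(c);cv2.imwrite(f"pics/{c}0.png",f)
    print(c,bot.camera_info(c))
    for n in["round_small","round_medium","round_large","square_small","square_large","round_base","square_base","star","stopper","cork"]:
        L=bot.landmark_of(n,c);B=bot.boxes_of(n,c)
        print(n,[(round(l["location"][0]*640,1),round(l["location"][1]*400,1),round(l["confidence"],2)) for l in L[:3]],[([round(b*s) for b,s in zip(l["box"],(640,400,640,400))],round(l["confidence"],2)) for l in B[:3]])
print(bot.observe())
E
```

```text
pics
top {'fov_y': 48.37077697603232, 'cx': 321.81516740509346, 'cy': 195.139910463238, 'view': array([[-0.01252421, -0.99985939, -0.01115111,  0.02087557],
       [ 0.98478461, -0.01426694,  0.17319273, -0.56836587],
       [-0.17332746, -0.00881234,  0.98482482, -1.04489072],
       [ 0.        ,  0.        ,  0.        ,  1.        ]])}
round_small [(352.9, 240.9, 0.62)] [([347, 233, 353, 253], 0.69)]
round_medium [(299.2, 239.0, 0.83)] [([287, 225, 306, 254], 0.73)]
round_large [(295.3, 183.1, 0.83), (408.4, 136.6, 0.57), (241.6, 186.9, 0.43)] [([282, 161, 309, 201], 0.74), ([284, 224, 305, 254], 0.71), ([393, 118, 428, 154], 0.68)]
square_small [(402.8, 173.4, 0.8)] [([397, 162, 416, 183], 0.8)]
square_large [(406.0, 233.2, 0.62)] [([391, 215, 423, 248], 0.9)]
round_base [(350.3, 180.2, 0.95)] [([332, 157, 374, 203], 0.59), ([230, 174, 249, 194], 0.53)]
square_base [(247.1, 234.3, 0.67)] [([232, 218, 264, 253], 0.78)]
star [(241.3, 187.8, 0.48)] [([231, 175, 254, 198], 0.72)]
stopper [(293.9, 183.6, 0.67), (274.6, 208.9, 0.53)] [([265, 204, 277, 211], 0.59)]
cork [(373.8, 209.5,
[... 1380 characters left out ...]
': 2.1, 'joint_positions': array([ 1.12040626e+00,  2.58596078e-01,  2.14853122e-02,  1.33374883e+00,
       -6.15386100e-06,  1.41820229e+00]), 'joint_velocities': array([-0.00091492,  0.00037022, -0.00060243,  0.00081201, -0.00011747,
        0.00209417]), 'joint_efforts': array([-2.57518695e-04, -5.55377483e+01,  3.44729590e+01,  1.55784623e-03,
       -1.86742718e-04,  3.35771070e-06]), 'eef_pos': array([0.16136687, 0.52576172, 0.19147507]), 'ee_rot': array([-6.45578167e-06,  1.48348434e-01,  9.88935155e-01, -3.11219649e-05]), 'force': array([-0.17586706, -0.59887807, -0.05027281]), 'torque': array([0.07187827, 0.03899796, 0.01742429]), 'grasp_force': 0.0, 'opening': 0.08509954033912669}
```

View pics/top0.png

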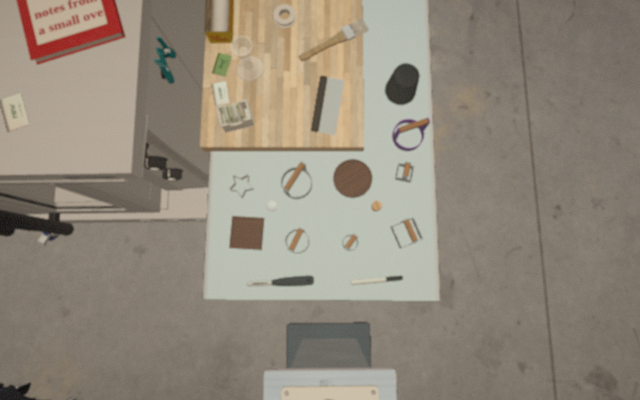

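View pics/side0.png

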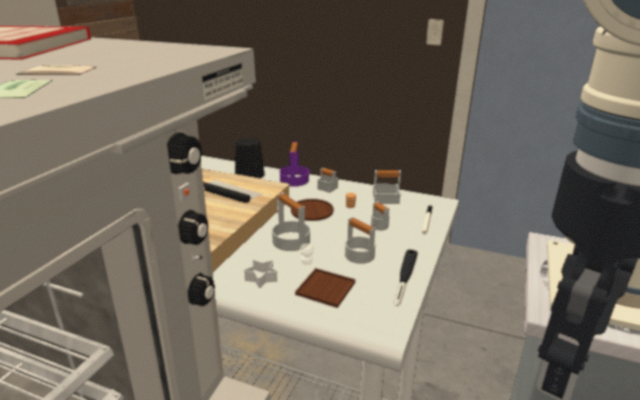

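The top view shows the round tray at (352,178) and the square tray at (247,233). The cutters are at: large (296,182), medium (297,240), small (350,241), square small (404,172), square large (406,232). The purple look-alike is at (408,135). I'll refine these positions from the bar and tray masks in both views.

```bash
cat > h.py <<'E'
from station import bot
import cv2, numpy as np
from scipy.optimize import least_squares
CI={c:bot.camera_info(c) for c in("top","side")}
def proj(c,P):
    i=CI[c];P=np.atleast_2d(P);q=P@i["view"][:3,:3].T+i["view"][:3,3]
    f=200/np.tan(np.radians(i["fov_y"]/2))
    return np.c_[i["cx"]+f*q[:,0]/-q[:,2], i["cy"]-f*q[:,1]/-q[:,2]]
def feat(m):
    c=np.array([m["m10"],m["m01"]])/m["m00"]
    a=np.array([m["mu20"],m["mu11"],m["mu02"]])/m["m00"]
    return c,a
def box(p,L,W,z0,z1):
    x,y,t=p;c,s=np.cos(t),np.sin(t)
    return np.array([[x+c*a-s*b,y+s*a+c*b,z] for a in(-L/2,L/2) for b in(-W/2,W/2) for z in(z0,z1)])
def cyl(p,D,z0,z1):
    t=np.linspace(0,2*np.pi,60);return np.vstack([np.c_[p[0]+D/2*np.cos(t),p[1]+D/2*np.sin(t),0*t+z] for z in(z0,z1)])
def hullfeat(c,P): return feat(cv2.moments(cv2.convexHull((proj(c,P)).astype(np.float32))))
def mask(img):
    h=cv2.cvtColor(img,cv2.COLOR_BGR2HSV);return ((((h[...,0]<=18)|(h[...,0]>174))&(h[...,1]>90))*255).astype(np.uint8)
def comp(m,px):
    n,l,s,c=cv2.connectedComponentsWithStats(m)
    k=[i for i in range(1,n) if s[i,4]>15]
    i=min(k,key=lambda i:np.hypot(*(c[i]-px)))
    return feat(cv2.moments((l==i).astype(np.uint8),True)),s[i]
def fit(model,meas,p0,yaw=True):
    def r(p):
        o=[]
        for c,(cc,a) in meas.items():
            hc,ha=hullfeat(c,model(p));o+=list(hc-cc)
            if yaw:o+=list((ha/np.trace(np.diag([ha[0],ha[2]]))-a/(a[0]+a[2]))*4)
        return o
    n=len(p0) if yaw else 2
    best=min((least_squares(r,list(p0[:2])+([t] if yaw else []),diff_step=1e-4) for t in((0,.8,1.57,2.4) if yaw else (0,))),key=lambda s:s.cost)
    return best.x,best.fun
def wpix(c,px,z):
    return least_squares(lambda p:(proj(c,[p[0],p[1],z])-px)[0],[.5,0]).x
E
cat > m.py <<'E'
from h import *
im={c:cv2.imread(f"pics/{c}0.png") for c in CI}
mk={c:mask(im[c]) for c in CI}
S={"round_small":(.035,.038,.052,(350,241),(380,208)),"round_medium":(.055,.06,.074,(297,239),(360,227)),"round_large":(.075,.082,.096,(293,178),(290,207)),
"square_small":(.035,.038,.052,(405,172),(328,172)),"square_large":(.055,.06,.074,(409,231),(387,174))}
for n,(L,a,b,pt,ps) in S.items():
    for cams in(("top","side"),("top",),("side",)):
        me={};st=[]
        for c,p in(("top",pt),("side",ps)):
            if c in cams: me[c],s=comp(mk[c],p);st.append(s.tolist())
        x,f=fit(lambda p:box(p,L,.014,a,b),me,wpix("top",pt,b))
        print(n,cams,np.round(x[:2]*1000,1),round(np.degrees(x[2])%180,1),"res",np.round(f,1).tolist() if len(cams)==2 else "",st)
for n,mod,pt,ps in(("round_base",lambda p:cyl(p,.102,0,.009),(352,178),(313,209)),("square_base",lambda p:box(p if len(p)>2 else [*p,0],.082,.082,0,.009),(247,233),(325,287))):
    for cams in(("top","side"),("top",),("side",)):
        me={};st=[]
        for c,p in(("top",pt),("side",ps)):
            if c in cams: me[c],s=comp(mk[c],p);st.append(s.tolist())
        x,f=fit(mod,me,wpix("top",pt,0),False)
        print(n,cams,np.round(x[:2]*1000,1),np.round(f,1).tolist(),st)
n,l,s,c=cv2.connectedComponentsWithStats(mk["top"]);i=l[233,247]
pts=np.argwhere(l==i)[:,::-1].astype(np.float32)
r=cv2.boxPoints(cv2.minAreaRect(pts));w=[wpix("top",q,.009) for q in r]
print("sq tray",[np.round(q*1000,1).tolist() for q in w],[round(float(np.degrees(np.arctan2(*(w[(k+1)%4]-w[k])[::-1]))),1) for k in range(4)])
for nm,q in dict(star=(241,187),stopper=(271,207),cork=(376,207),purple=(408,135),board=(362,150)).items(): print(nm,np.round(wpix("top",q,.02)*1000))
E
python3 m.py
python3 -c "
import cv2
a=cv2.imread('pics/top0.png')[140:260,220:440];cv2.imwrite('pics/c.png',cv2.resize(a,None,fx=3.6,fy=3.6,interpolation=2))"
```

```text
round_small ('top', 'side') [456.7 -55.8] 143.7 res [0.2, -0.4, 0.1, 0.2, -0.1, 0.2, 0.6, 0.1, 0.2, -0.1] [[346, 236, 10, 11, 47], [374, 202, 13, 11, 87]]
round_small ('top',) [455.8 -55.3] 144.5 res  [[346, 236, 10, 11, 47]]
round_small ('side',) [457.8 -58.1] 140.6 res  [[374, 202, 13, 11, 87]]
round_medium ('top', 'side') [461.7  76.3] 155.3 res [0.2, -0.4, 0.0, 0.2, -0.0, 0.2, 0.5, -0.0, -0.0, 0.0] [[290, 229, 12, 21, 86], [350, 218, 23, 16, 175]]
round_medium ('top',) [460.8  76.8] 154.4 res  [[290, 229, 12, 21, 86]]
round_medium ('side',) [462.6  74.5] 156.1 res  [[350, 218, 23, 16, 175]]
round_large ('top', 'side') [647.3 108. ] 84.7 res [-12.6, -14.9, 2.6, 2.0, -2.6, 14.9, -8.2, -0.4, -1.0, 0.4] [[285, 163, 19, 26, 130], [202, 170, 131, 100, 3873]]
round_large ('top',) [610.3  77.8] 147.5 res  [[285, 163, 19, 26, 130]]
round_large ('side',) [657.4 150.7] 70.5 res  [[202, 170, 131, 100, 3873]]
square_small ('top', 'side') [ 617.  -203.6] 155.9 res [2.5, 6.1, 0.4, -0.4, -0.4, -6.7, 0.4, 0.9, 0.3, -0.9] [[404, 163, 6, 13, 53], [337, 169, 8, 7, 22]]
square_small ('top',) [ 632.7 
[... 444 characters left out ...]
side') [577.6 -91.4] [10.6, 16.5, -17.7, 8.3] [[335, 161, 36, 35, 968], [346, 193, 10, 15, 131]]
round_base ('top',) [621.1 -65.4] [0.0, 0.0] [[335, 161, 36, 35, 968]]
round_base ('side',) [ 553.2 -149.9] [0.0, 0.0] [[346, 193, 10, 15, 131]]
square_base ('top', 'side') [482.9 205.5] [0.1, 0.1, -0.1, 0.1] [[231, 218, 32, 30, 797], [296, 269, 58, 38, 1298]]
square_base ('top',) [483.1 205.9] [0.0, -0.0] [[231, 218, 32, 30, 797]]
square_base ('side',) [482.8 205.1] [0.0, -0.0] [[296, 269, 58, 38, 1298]]
sq tray [[449.4, 244.0], [523.2, 239.9], [516.4, 164.9], [442.7, 169.8]] [-3.1, -95.2, 176.2, 84.9]
star [598. 218.]
stopper [545. 142.]
cork [ 542. -122.]
purple [ 728. -211.]
board [690. -91.]
```

View pics/c.png

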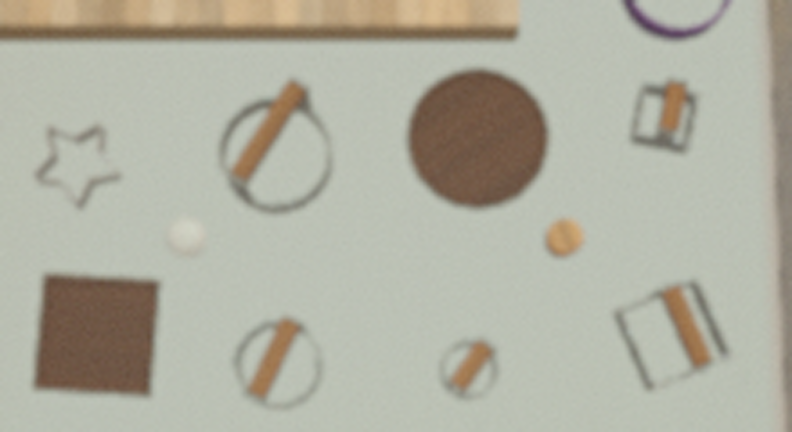

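```bash
cat > g.py <<'E'
import sys,numpy as np
from station import bot
from scipy.spatial.transform import Rotation as R
# usage: g.py "x,y,z,head" ... (mm,deg): waypoints; prints turn total, then shift total (units, after turn)
o=bot.observe();p=o["eef_pos"]*1000;r=R.from_quat(np.roll(o["ee_rot"],-1))
print("t",round(o["t"],1),"pos",p.round(1),"head",round(np.degrees(np.arctan2(*r.as_matrix()[1::-1,0])),1),"down",r.as_matrix()[:,2].round(3),"open",round(o["opening"]*1e3,1),"F",o["force"].round(1))
for a in sys.argv[1:]:
    w=np.array([float(v) for v in a.split(",")]);h=np.radians(w[3])
    T=R.from_matrix(np.array([[np.cos(h),np.sin(h),0],[np.sin(h),-np.cos(h),0],[0,0,-1]]).T.T)
    tv=np.degrees((r.inv()*T).as_rotvec())/8; s=T.inv().apply(w[:3]-p)/50
    print(a,"turn",tv.round(2),"shift",s.round(3)); p=w[:3];r=T
E
python3 g.py 456.5,-55.8,130,144 456.5,-55.8,32,144
```

```text
t 2.1 pos [161.4 525.8 191.5] head 162.9 down [-0. -0. -1.] open 85.1 F [-0.2 -0.6 -0.1]
456.5,-55.8,130,144 turn [-0.    0.    2.37] shift [-11.612  -5.94    1.23 ]
456.5,-55.8,32,144 turn [0. 0. 0.] shift [0.   0.   1.96]
```

>>> arm_command(plan=[[0,0,0,0,0,0.79],[0,0,0,0,0,0.79],[0,0,0,0,0,0.79],[-0.83,-0.424,0.088,0,0,0],[-0.83,-0.424,0.088,0,0,0],[-0.83,-0.424,0.088,0,0,0],[-0.83,-0.424,0.088,0,0,0],[-0.83,-0.424,0.088,0,0,0],[-0.83,-0.424,0.088,0,0,0],[-0.83,-0.424,0.088,0,0,0],[-0.83,-0.424,0.088,0,0,0],[-0.83,-0.424,0.088,0,0,0]], jaw=0.5)

```text
t: 3.3
eef_pos: [0.3518, 0.1501, 0.152]
ee_rot: [0.0, 0.309, 0.951, 0.0]
force: [1.5, 0.4, -0.0]
opening: 0.0433
grasp_force: 0.0
```

>>> arm_command(plan=[[-0.83,-0.424,0.088,0,0,0],[-0.83,-0.424,0.088,0,0,0],[-0.83,-0.424,0.088,0,0,0],[-0.83,-0.424,0.088,0,0,0],[-0.83,-0.424,0.088,0,0,0],[0,0,0,0,0,0],[0,0,0,0,0,0],[0,0,0,0,0,0]])

```text
t: 4.1
eef_pos: [0.4563, -0.0554, 0.1299]
ee_rot: [-0.0, 0.309, 0.951, 0.0]
force: [0.2, 0.1, -0.2]
opening: 0.0429
grasp_force: 0.0
```

```bash
python3 g.py 456.5,-55.8,32,144; python3 -c "
from station import bot;import cv2
a=bot.grab_frame('side');cv2.imwrite('pics/s1.png',cv2.resize(a[100:320,230:500],None,fx=2.7,fy=2.7,interpolation=2))"
```

```text
t 4.1 pos [456.3 -55.4 129.9] head 144.0 down [-0.  0. -1.] open 42.9 F [ 0.2  0.1 -0.2]
456.5,-55.8,32,144 turn [ 0. -0. -0.] shift [-0.009 -0.004  1.958]
```

View pics/s1.png

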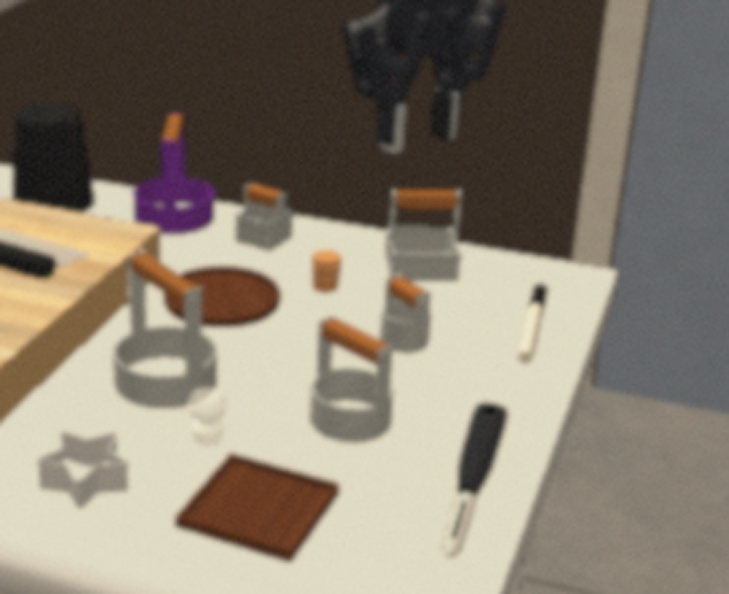

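The open gripper is centred over round_small, seen at about (405,290) in the crop, and nothing else has moved.

>>> arm_command(plan=[[0,0,0.65,0,0,0],[0,0,0.65,0,0,0],[0,0,0.4,0,0,0],[0,0,0.26,0,0,0],[0,0,0,0,0,0],[0,0,0,0,0,0]])

```text
t: 4.75
eef_pos: [0.4568, -0.0552, 0.0325]
ee_rot: [0.0, 0.309, 0.951, 0.0]
force: [0.1, -0.6, -0.4]
opening: 0.0429
grasp_force: 0.0
```

>>> arm_command(plan=[[0,0,0,0,0,0],[0,0,0,0,0,0],[0,0,0,0,0,0],[0,0,0,0,0,0],[0,0,0,0,0,0],[0,0,0,0,0,0],[0,0,0,0,0,0],[0,0,0,0,0,0]], jaw=1)

```text
t: 5.55
eef_pos: [0.4567, -0.056, 0.0318]
ee_rot: [-0.0, 0.309, 0.951, -0.0]
force: [0.5, 0.4, -0.1]
opening: -0.0002
grasp_force: 0.0
```

```bash
python3 g.py 456.5,-55.8,82,147 621.1,-65.4,82,147 621.1,-65.4,35.5,147 621.1,-65.4,135,147 461.3,76.4,135,155 461.3,76.4,51,155
```

```text
t 5.5 pos [456.7 -56.   31.8] head 144.0 down [-0.  0. -1.] open -0.2 F [ 0.5  0.4 -0.1]
456.5,-55.8,82,147 turn [-0.   -0.   -0.38] shift [ 0.005  0.    -1.003]
621.1,-65.4,82,147 turn [0. 0. 0.] shift [-2.865  1.632  0.   ]
621.1,-65.4,35.5,147 turn [0. 0. 0.] shift [0.   0.   0.93]
621.1,-65.4,135,147 turn [0. 0. 0.] shift [ 0.    0.   -1.99]
461.3,76.4,135,155 turn [ 0.  0. -1.] shift [4.095 1.22  0.   ]
461.3,76.4,51,155 turn [0. 0. 0.] shift [0.   0.   1.68]
```

```bash
python3 -c "
from station import bot;import cv2,numpy as np
a=bot.grab_frame('side')[150:290,300:440];b=bot.grab_frame('top')[180:320,280:420]
cv2.imwrite('pics/s2.png',cv2.resize(np.hstack([a,b]),None,fx=2.8,fy=2.8,interpolation=2))"
```

```text
(no output)
```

View pics/s2.png

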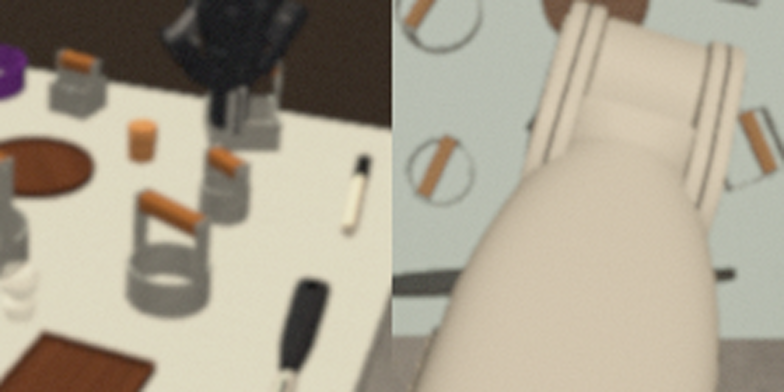

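The gripper shut on nothing. In the side view the fingertips, at about px (384,196), stand behind the bar at (380,208). I'll compare the projected TCP with what the picture shows.

Run:
```python
from h import *
p=bot.observe()["eef_pos"]
for c in CI:
    print(c,"tcp",proj(c,p).round(1),"+50mm up",proj(c,p+[0,0,.05]).round(1),"bar est",proj(c,[.4565,-.0558,.045]).round(1),"base est",proj(c,[.4565,-.0558,0]).round(1))
    print(CI[c].keys(), bot.camera_info(c)["fov_y"])
print(p)
a=bot.grab_frame('side')
cv2.imwrite('pics/s3.png',cv2.resize(a[150:240,330:430],None,fx=6,fy=6,interpolation=2))
```

```text
top tcp [[350.7 240.9]] +50mm up [[351.8 239.4]] bar est [[350.9 240.6]] base est [[349.9 241.9]]
dict_keys(['fov_y', 'cx', 'cy', 'view']) 48.37077697603232
side tcp [[379.3 212.8]] +50mm up [[380.9 192. ]] bar est [[379.8 207.5]] base est [[378.4 225.6]]
dict_keys(['fov_y', 'cx', 'cy', 'view']) 44.940317037116095
[ 0.45672865 -0.05596957  0.03185291]
```

View pics/s3.png

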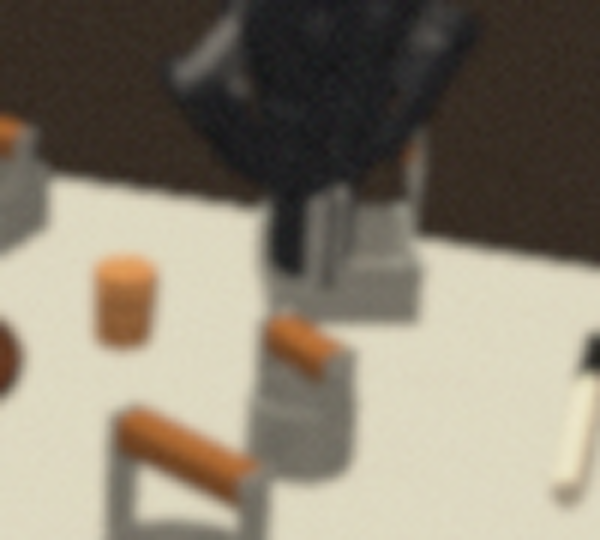

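Run:
```python
from h import *
s=np.array([.1614,.5258,.1915])
for c in CI: print(c,"start tcp",proj(c,s).round(1),"+0.1up",proj(c,s+[0,0,.1]).round(1))
for z in(.032,.05,.07,.075,.08): print(z,wpix("side",np.array([382.5,196.7]),z).round(4))
t=[proj("side",[.456,-.0554,z]).round(1).tolist() for z in(.13,.137,.17,.18)];print(t)
a=cv2.imread('pics/side0.png')[250:400,480:640];b=cv2.imread('pics/top0.png')[180:330,0:160]
cv2.imwrite('pics/s4.png',cv2.resize(np.hstack([a[:, :160],b]),None,fx=2.5,fy=2.5,interpolation=2))
```

```text
top start tcp [[ 66.8 387.4]] +0.1up [[ 34.4 401.6]]
side start tcp [[554.4 404.9]] +0.1up [[585.4 308.9]]
0.032 [ 0.4711 -0.1374]
0.05 [ 0.4626 -0.1004]
0.07 [ 0.4532 -0.0592]
0.075 [ 0.4508 -0.0489]
0.08 [ 0.4485 -0.0386]
[[[382.7, 171.3]], [[382.9, 168.2]], [[384.1, 153.3]], [[384.4, 148.7]]]
```

View pics/s4.png

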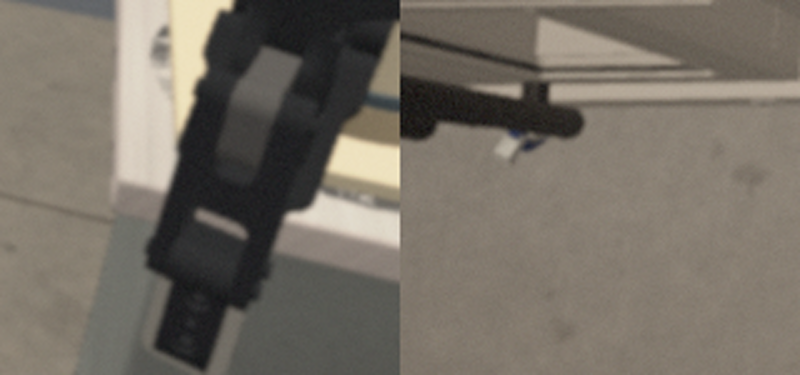

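Run:
```python
from h import *
o=bot.observe()
h=np.radians(163);y=np.array([np.sin(h),-np.cos(h),0]);x=np.array([np.cos(h),np.sin(h),0])
s=np.array([.1614,.5258,.1915+.013])
for dz in(0,.039):
  for sg in(-1,1):
    print(dz,sg,[proj("side",s+[0,0,dz]+sg*.05*y+k*.011*x).round(0).tolist()[0] for k in(-1,1)])
for sg in(-1,1): print("yshift",sg,proj("side",s+[.0145,-.081,0]+sg*.05*y).round(0))
print(o["joint_positions"].round(3))
```

```text
0 -1 [[561.0, 353.0], [588.0, 365.0]]
0 1 [[524.0, 427.0], [555.0, 443.0]]
0.039 -1 [[571.0, 319.0], [600.0, 330.0]]
0.039 1 [[535.0, 390.0], [568.0, 405.0]]
yshift -1 [[553. 302.]]
yshift 1 [[521. 356.]]
[-0.305  0.217 -0.471  0.883  0.     0.324]
```

The start picture settles it. The near finger's tip fits the real tip being about 39 mm higher than the reported TCP, and the present picture agrees, since its ray meets the TCP vertical at z≈71. The xy values are fine. I'll open, go 38 mm deeper and close.

>>> arm_command(plan=[[0,0,0,0,0,0],[0,0,0,0,0,0],[0,0,0,0,0,0],[0,0,0,0,0,0],[0,0,0,0,0,0],[0,0,0.2,0,0,0],[0,0,0.2,0,0,0],[0,0,0.2,0,0,0],[0,0,0.15,0,0,0],[0,0,0,0,0,0],[0,0,0,0,0,0]], jaw=0.5)

```text
t: 6.8
eef_pos: [0.4566, -0.0559, -0.0059]
ee_rot: [-0.0, 0.309, 0.951, -0.0]
force: [0.1, -0.2, 0.4]
opening: 0.0427
grasp_force: 0.0
```

```bash
python3 g.py; python3 -c "
from station import bot;import cv2,numpy as np
a=bot.grab_frame('side')
cv2.imwrite('pics/s5.png',cv2.resize(a[150:240,330:430],None,fx=6,fy=6,interpolation=2))"
```

```text
t 6.8 pos [456.6 -55.9  -5.9] head 144.0 down [-0.001  0.    -1.   ] open 42.7 F [ 0.1 -0.2  0.4]
```

View pics/s5.png

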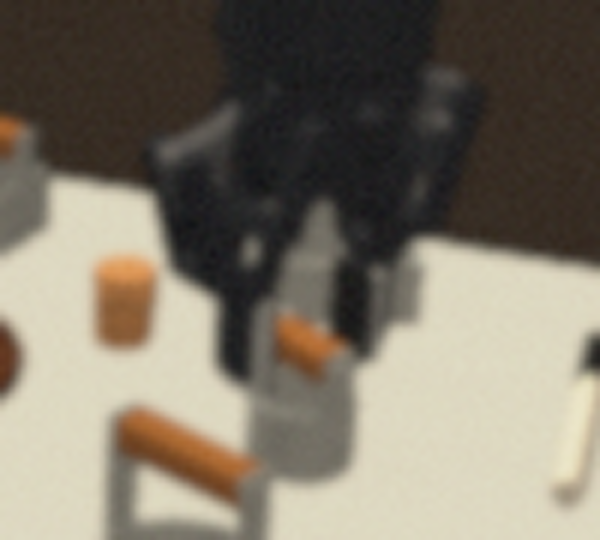

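The fingers now straddle the bar at about (310,345) in the crop. Closing.

>>> arm_command(plan=[[0,0,0,0,0,0],[0,0,0,0,0,0],[0,0,0,0,0,0],[0,0,0,0,0,0],[0,0,0,0,0,0],[0,0,0,0,0,0],[0,0,0,0,0,0]], jaw=1)

```text
t: 7.55
eef_pos: [0.457, -0.0561, -0.0053]
ee_rot: [0.0, 0.309, 0.951, -0.0]
force: [-0.2, 0.1, 5.5]
opening: 0.0129
grasp_force: 60.7
```

```bash
python3 g.py 456.5,-55.8,44,147 621.1,-65.4,44,147 621.1,-65.4,-2.2,147
```

```text
t 7.5 pos [457.  -56.1  -5.3] head 144.0 down [ 0.001 -0.    -1.   ] open 12.9 F [-0.2  0.1  5.5]
456.5,-55.8,44,147 turn [ 0.    0.01 -0.38] shift [ 0.012 -0.001 -0.986]
621.1,-65.4,44,147 turn [0. 0. 0.] shift [-2.865  1.632  0.   ]
621.1,-65.4,-2.2,147 turn [0. 0. 0.] shift [0.    0.    0.924]
```

>>> arm_command(plan=[[0,0,-0.5,0,0,0],[0,0,-0.5,0,0,0],[0,0,0,0,0,-0.38],[-0.57,0.326,0,0,0,0],[-0.57,0.326,0,0,0,0],[-0.57,0.326,0,0,0,0],[-0.57,0.326,0,0,0,0],[-0.57,0.326,0,0,0,0],[0,0,0,0,0,0],[0,0,0,0,0,0],[0,0,0,0,0,0]])

```text
t: 8.65
eef_pos: [0.6195, -0.0649, 0.044]
ee_rot: [-0.001, 0.284, 0.959, -0.0]
force: [0.4, -0.4, 0.0]
opening: 0.0124
grasp_force: 59.8
```

```bash
python3 g.py  621.1,-65.4,-2.2,147; python3 -c "
from station import bot;import cv2,numpy as np
a=bot.grab_frame('side')
cv2.imwrite('pics/s6.png',cv2.resize(a[130:270,240:440],None,fx=4,fy=4,interpolation=2))"
```

```text
t 8.7 pos [619.5 -64.9  44. ] head 147.0 down [-0.001  0.    -1.   ] open 12.4 F [ 0.4 -0.4  0. ]
621.1,-65.4,-2.2,147 turn [-0.   -0.01  0.  ] shift [-0.032  0.009  0.924]
```

View pics/s6.png

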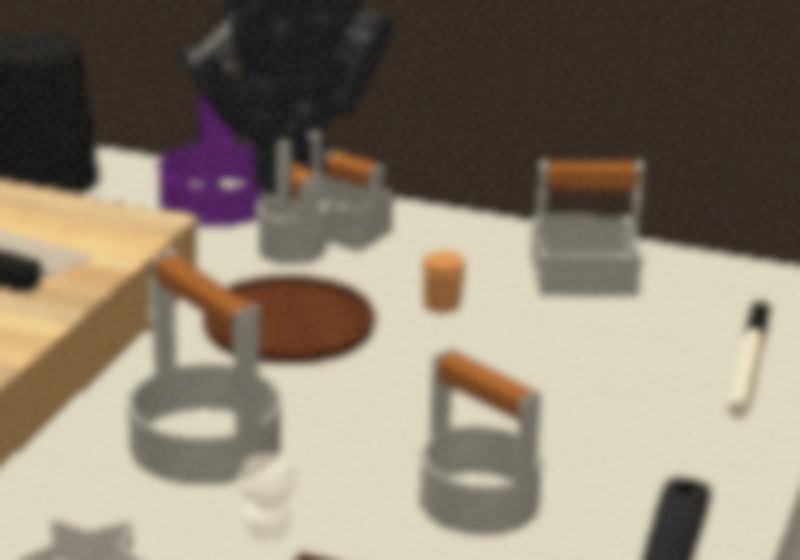

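round_small hangs upright, at crop (290,215), over the tray side. Setting it down.

>>> arm_command(plan=[[-0.03,0.01,0.3,0,0,0],[0,0,0.3,0,0,0],[0,0,0.2,0,0,0],[0,0,0.12,0,0,0],[0,0,0,0,0,0],[0,0,0,0,0,0]])

```text
t: 9.3
eef_pos: [0.6222, -0.0656, -0.0012]
ee_rot: [0.0, 0.284, 0.959, 0.0]
force: [-0.9, -0.1, -0.2]
opening: 0.0126
grasp_force: 59.8
```

>>> arm_command(plan=[[0,0,0,0,0,0],[0,0,0,0,0,0],[0,0,0,0,0,0],[0,0,0,0,0,0],[0,0,0,0,0,0],[0,0,-0.5,0,0,0],[0,0,-1,0,0,0],[0,0,-0.5,0,0,0],[0,0,0,0,0,0],[0,0,0,0,0,0]], jaw=0.5)

```text
t: 10.3
eef_pos: [0.6223, -0.0656, 0.0986]
ee_rot: [0.0, 0.284, 0.959, 0.0]
force: [-1.1, 0.3, -0.8]
opening: 0.0423
grasp_force: 0.0
```

```bash
python3 g.py 461.5,76.4,97,155 461.5,76.4,12,155
```

```text
t 10.3 pos [622.3 -65.6  98.6] head 147.0 down [ 0.001 -0.    -1.   ] open 42.3 F [-1.1  0.3 -0.8]
461.5,76.4,97,155 turn [ 0.    0.01 -1.  ] shift [4.115 1.215 0.033]
461.5,76.4,12,155 turn [0. 0. 0.] shift [0.  0.  1.7]
```

>>> arm_command(plan=[[0,0,0,0,0,-1],[0.823,0.243,0,0,0,0],[0.823,0.243,0,0,0,0],[0.823,0.243,0,0,0,0],[0.823,0.243,0,0,0,0],[0.823,0.243,0.03,0,0,0],[0,0,0,0,0,0],[0,0,0,0,0,0],[0,0,0,0,0,0]])

```text
t: 11.2
eef_pos: [0.4616, 0.0761, 0.0963]
ee_rot: [-0.0, 0.216, 0.976, -0.0]
force: [0.3, 0.4, -0.4]
opening: 0.0425
grasp_force: 0.0
```

```bash
python3 g.py 461.5,76.4,12,155; python3 -c "
from station import bot;import cv2,numpy as np
a=bot.grab_frame('side')
cv2.imwrite('pics/s7.png',cv2.resize(a[130:270,240:440],None,fx=4,fy=4,interpolation=2))"
```

```text
t 11.2 pos [461.6  76.1  96.3] head 155.0 down [-0.001 -0.    -1.   ] open 42.5 F [ 0.3  0.4 -0.4]
461.5,76.4,12,155 turn [-0. -0.  0.] shift [0.005 0.004 1.685]
```

View pics/s7.png

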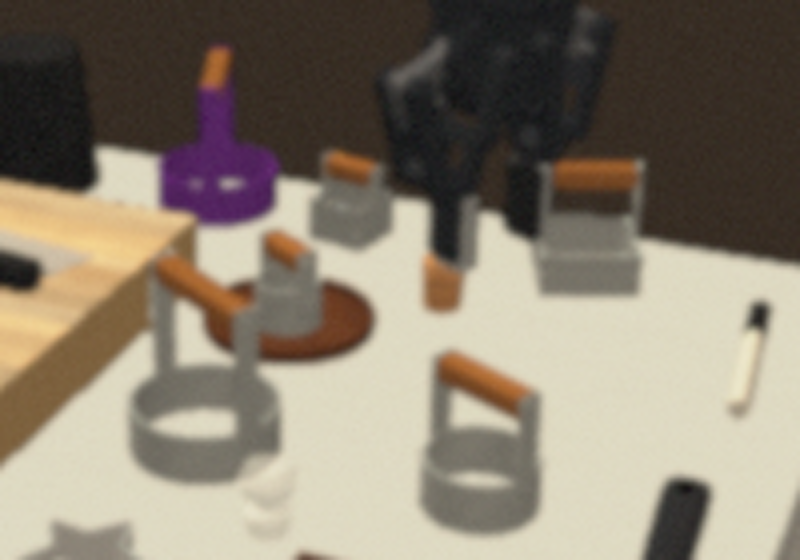

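round_small stands upright at the middle of the round tray, crop (290,305), and the gripper is over round_medium. Next, grasp it.

>>> arm_command(plan=[[0,0,0.5,0,0,0],[0,0,0.5,0,0,0],[0,0,0.4,0,0,0],[0,0,0.28,0,0,0],[0,0,0,0,0,0],[0,0,0,0,0,0]])

```text
t: 11.85
eef_pos: [0.4617, 0.0759, 0.0128]
ee_rot: [-0.0, 0.217, 0.976, -0.0]
force: [-0.0, -0.2, 0.0]
opening: 0.043
grasp_force: 0.0
```

>>> arm_command(plan=[[0,0,0,0,0,0],[0,0,0,0,0,0],[0,0,0,0,0,0],[0,0,0,0,0,0],[0,0,0,0,0,0],[0,0,0,0,0,0],[0,0,0,0,0,0]], jaw=1)

```text
t: 12.55
eef_pos: [0.4619, 0.0763, 0.0135]
ee_rot: [0.001, 0.216, 0.976, -0.0]
force: [0.2, -1.7, 5.9]
opening: 0.0129
grasp_force: 61.3
```

```bash
python3 g.py 461.5,76.4,122,147 621.6,-65.5,122,147 621.6,-65.5,16,147
```

```text
t 12.6 pos [461.9  76.3  13.5] head 155.0 down [ 0.002 -0.    -1.   ] open 12.9 F [ 0.2 -1.7  5.9]
461.5,76.4,122,147 turn [0.   0.01 1.  ] shift [ 0.009 -0.003 -2.17 ]
621.6,-65.5,122,147 turn [0. 0. 0.] shift [-4.231 -0.636  0.   ]
621.6,-65.5,16,147 turn [0. 0. 0.] shift [0.   0.   2.12]
```

>>> arm_command(plan=[[0,0,-0.5,0,0,0],[0,0,-0.85,0,0,0],[0,0,-0.85,0,0,0],[0,0,0,0,0,1],[-0.705,-0.106,0,0,0,0],[-0.705,-0.106,0,0,0,0],[-0.705,-0.106,0,0,0,0],[-0.705,-0.106,0,0,0,0],[-0.705,-0.106,0,0,0,0],[-0.705,-0.106,0,0,0,0],[0,0,0,0,0,0],[0,0,0,0,0,0]])

```text
t: 13.75
eef_pos: [0.6212, -0.0657, 0.1219]
ee_rot: [-0.001, 0.284, 0.959, 0.0]
force: [0.6, 0.3, -1.0]
opening: 0.013
grasp_force: 60.3
```

```bash
python3 g.py 621.6,-65.5,17.5,147
```

```text
t 13.8 pos [621.2 -65.7 121.9] head 147.0 down [-0.002  0.001 -1.   ] open 13.0 F [ 0.6  0.3 -1. ]
621.6,-65.5,17.5,147 turn [-0.   -0.01 -0.  ] shift [-0.004  0.008  2.088]
```

>>> arm_command(plan=[[0,0,0.4,0,0,0],[0,0,0.4,0,0,0],[0,0,0.3,0,0,0],[0,0,0.2,0,0,0],[0,0,0.2,0,0,0],[0,0,0.2,0,0,0],[0,0,0,0,0,0]])

```text
t: 14.45
eef_pos: [0.6207, -0.065, 0.0367]
ee_rot: [-0.001, 0.284, 0.959, -0.0]
force: [0.1, -0.8, -0.7]
opening: 0.0127
grasp_force: 60.3
```

>>> arm_command(plan=[[0,0,0.2,0,0,0],[0,0,0.1,0,0,0],[0,0,0.09,0,0,0],[0,0,0,0,0,0],[0,0,0,0,0,0]])

```text
t: 14.95
eef_pos: [0.6215, -0.0654, 0.0184]
ee_rot: [-0.0, 0.284, 0.959, 0.0]
force: [0.6, 0.8, 0.3]
opening: 0.0127
grasp_force: 60.3
```

```bash
python3 g.py; python3 -c "
from station import bot;import cv2,numpy as np
a=bot.grab_frame('side')
cv2.imwrite('pics/s8.png',cv2.resize(a[130:270,240:440],None,fx=4,fy=4,interpolation=2))"
```

```text
t 14.9 pos [621.5 -65.4  18.4] head 147.0 down [ 0.  0. -1.] open 12.7 F [0.6 0.8 0.3]
```

View pics/s8.png

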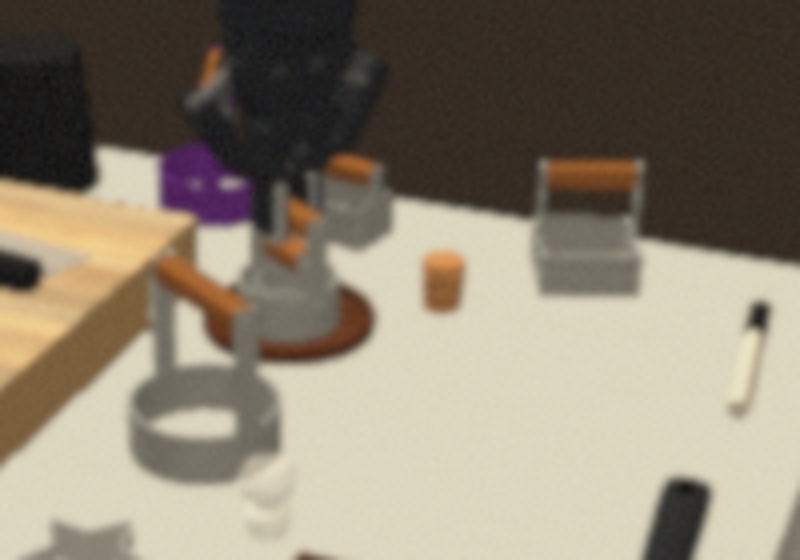

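round_medium is down over the small one, with both bars parallel. Release it and go on to round_large.

>>> arm_command(plan=[[0,0,0.03,0,0,0],[0,0,0,0,0,0]])

```text
t: 15.2
eef_pos: [0.6215, -0.0654, 0.0169]
ee_rot: [0.0, 0.284, 0.959, -0.0]
force: [-0.7, -0.6, -0.7]
opening: 0.013
grasp_force: 60.3
```

>>> arm_command(plan=[[0,0,0,0,0,0],[0,0,0,0,0,0],[0,0,0,0,0,0],[0,0,0,0,0,0],[0,0,0,0,0,0],[0,0,-0.5,0,0,0],[0,0,-0.8,0,0,0],[0,0,-0.4,0,0,0],[0,0,0,0,0,0],[0,0,0,0,0,0]], jaw=0.5)

```text
t: 16.2
eef_pos: [0.6214, -0.0654, 0.1018]
ee_rot: [0.0, 0.284, 0.959, -0.0]
force: [-0.6, 0.0, -0.9]
opening: 0.0428
grasp_force: 0.0
```

```bash
python3 g.py 611,77.4,102,147.5 611,77.4,34,147.5
```

```text
t 16.2 pos [621.4 -65.4 101.8] head 147.0 down [ 0. -0. -1.] open 42.8 F [-0.6  0.  -0.9]
611,77.4,102,147.5 turn [ 0.    0.   -0.06] shift [ 1.711  2.297 -0.004]
611,77.4,34,147.5 turn [0. 0. 0.] shift [0.   0.   1.36]
```

>>> arm_command(plan=[[0,0,0,0,0,-0.06],[0.428,0.574,0,0,0,0],[0.428,0.574,0,0,0,0],[0.428,0.574,0,0,0,0],[0.428,0.574,0,0,0,0],[0,0,0,0,0,0],[0,0,0.5,0,0,0],[0,0,0.4,0,0,0],[0,0,0.3,0,0,0],[0,0,0.16,0,0,0],[0,0,0,0,0,0],[0,0,0,0,0,0]])

```text
t: 17.4
eef_pos: [0.6111, 0.0771, 0.034]
ee_rot: [-0.0, 0.28, 0.96, -0.0]
force: [-0.9, 1.0, 1.3]
opening: 0.0426
grasp_force: 0.0
```

>>> arm_command(plan=[[0,0,0,0,0,0],[0,0,0,0,0,0],[0,0,0,0,0,0],[0,0,0,0,0,0],[0,0,0,0,0,0],[0,0,0,0,0,0],[0,0,0,0,0,0]], jaw=1)

```text
t: 18.1
eef_pos: [0.6113, 0.0772, 0.0345]
ee_rot: [0.001, 0.28, 0.96, -0.0]
force: [-0.8, -1.2, 6.4]
opening: 0.0125
grasp_force: 61.8
```

```bash
python3 g.py 611,77.4,140,147 621.5,-65.4,140,147 621.5,-65.4,39,147
```

```text
t 18.1 pos [611.3  77.2  34.5] head 147.5 down [ 0.001 -0.    -1.   ] open 12.5 F [-0.8 -1.2  6.4]
611,77.4,140,147 turn [0.   0.01 0.06] shift [ 0.006  0.    -2.111]
621.5,-65.4,140,147 turn [0. 0. 0.] shift [-1.732 -2.281  0.   ]
621.5,-65.4,39,147 turn [0. 0. 0.] shift [0.   0.   2.02]
```

>>> arm_command(plan=[[0,0,-0.5,0,0,0],[0,0,-0.8,0,0,0],[0,0,-0.81,0,0,0.06],[-0.43,-0.57,0,0,0,0],[-0.43,-0.57,0,0,0,0],[-0.43,-0.57,0,0,0,0],[-0.43,-0.57,0,0,0,0],[0,0,0,0,0,0],[0,0,0,0,0,0],[0,0,0,0,0,0]])

```text
t: 19.1
eef_pos: [0.6208, -0.0643, 0.1391]
ee_rot: [-0.0, 0.284, 0.959, 0.0]
force: [0.1, 0.0, -0.6]
opening: 0.0131
grasp_force: 60.9
```

```bash
python3 g.py 621.5,-65.4,39,147; python3 -c "
from station import bot;import cv2,numpy as np
a=bot.grab_frame('side')
cv2.imwrite('pics/s9.png',cv2.resize(a[100:250,220:420],None,fx=4,fy=4,interpolation=2))"
```

```text
t 19.1 pos [620.8 -64.3 139.1] head 147.0 down [-0.001  0.    -1.   ] open 13.1 F [ 0.1  0.  -0.6]
621.5,-65.4,39,147 turn [ 0.   -0.01  0.01] shift [-0.025 -0.011  2.003]
```

View pics/s9.png

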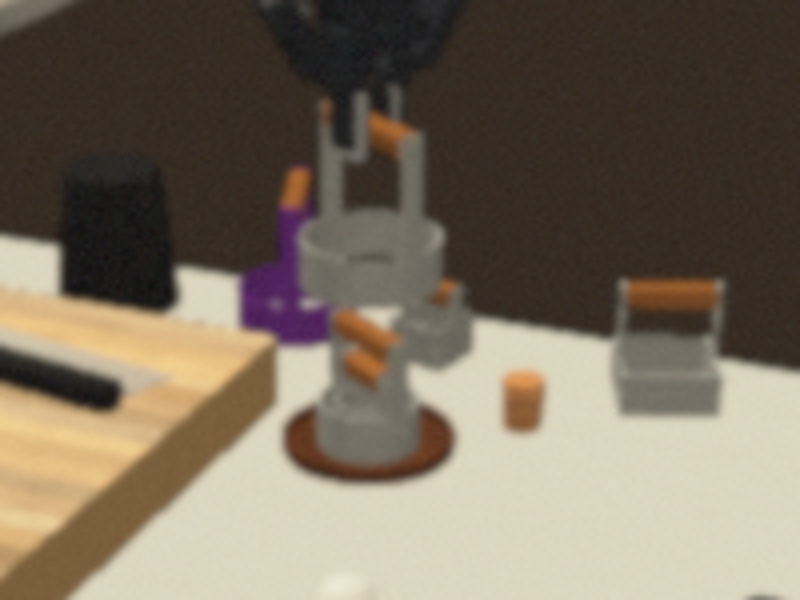

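round_large hangs upright and centred over the nest: large at crop (371,265), nest at (367,425). Lowering it.

>>> arm_command(plan=[[-0.025,-0.01,0.2,0,0,0],[0,0,0.2,0,0,0],[0,0,0.3,0,0,0],[0,0,0.3,0,0,0],[0,0,0.3,0,0,0],[0,0,0.2,0,0,0],[0,0,0.2,0,0,0],[0,0,0,0,0,0]])

```text
t: 19.95
eef_pos: [0.621, -0.0658, 0.0528]
ee_rot: [-0.001, 0.284, 0.959, -0.0]
force: [-0.2, 0.9, -1.7]
opening: 0.013
grasp_force: 60.9
```

>>> arm_command(plan=[[0,0,0.15,0,0,0],[0,0,0.1,0,0,0],[0,0,0.06,0,0,0],[0,0,0,0,0,0],[0,0,0,0,0,0]])

```text
t: 20.45
eef_pos: [0.6219, -0.0662, 0.039]
ee_rot: [0.0, 0.284, 0.959, -0.0]
force: [-0.3, -0.4, -1.3]
opening: 0.0127
grasp_force: 60.9
```

```bash
python3 g.py 621.5,-65.4,37.7,147
```

```text
t 20.4 pos [621.9 -66.2  39. ] head 147.0 down [ 0. -0. -1.] open 12.7 F [-0.3 -0.4 -1.3]
621.5,-65.4,37.7,147 turn [0. 0. 0.] shift [0.015 0.009 0.027]
```

>>> arm_command(plan=[[0,0,0.025,0,0,0],[0,0,0,0,0,0]])

```text
t: 20.65
eef_pos: [0.6219, -0.0662, 0.0378]
ee_rot: [0.0, 0.284, 0.959, -0.0]
force: [0.3, -0.3, -1.0]
opening: 0.013
grasp_force: 61.2
```

>>> arm_command(plan=[[0,0,0,0,0,0],[0,0,0,0,0,0],[0,0,0,0,0,0],[0,0,0,0,0,0],[0,0,0,0,0,0],[0,0,-0.4,0,0,0],[0,0,-0.7,0,0,0],[0,0,-0.4,0,0,0],[0,0,0,0,0,0],[0,0,0,0,0,0]], jaw=0.5)

```text
t: 21.65
eef_pos: [0.6218, -0.0661, 0.1126]
ee_rot: [0.0, 0.284, 0.959, 0.0]
force: [-0.8, 0.6, -0.4]
opening: 0.0425
grasp_force: 0.0
```

```bash
python3 g.py 633.5,-198.6,112,167.3 633.5,-198.6,-5,167.3
```

```text
t 21.6 pos [621.8 -66.1 112.6] head 147.0 down [ 0. -0. -1.] open 42.5 F [-0.8  0.6 -0.4]
633.5,-198.6,112,167.3 turn [ 0.    0.   -2.54] shift [-0.811 -2.533  0.011]
633.5,-198.6,-5,167.3 turn [0. 0. 0.] shift [0.   0.   2.34]
```

>>> arm_command(plan=[[0,0,0,0,0,-0.85],[0,0,0,0,0,-0.85],[0,0,0,0,0,-0.84],[-0.2,-0.633,0,0,0,0],[-0.2,-0.633,0,0,0,0],[-0.2,-0.633,0,0,0,0],[-0.2,-0.633,0,0,0,0],[0,0,0,0,0,0],[0,0,0.6,0,0,0],[0,0,0.5,0,0,0],[0,0,0,0,0,0],[0,0,0,0,0,0]])

```text
t: 22.85
eef_pos: [0.6326, -0.1978, 0.0571]
ee_rot: [-0.001, 0.11, 0.994, 0.0]
force: [0.6, 0.6, 1.9]
opening: 0.0428
grasp_force: 0.0
```

```bash
python3 g.py 633.5,-198.6,-5,167.3; python3 -c "
from station import bot;import cv2,numpy as np
a=bot.grab_frame('side')
cv2.imwrite('pics/s10.png',cv2.resize(a[100:250,220:420],None,fx=4,fy=4,interpolation=2))"
```

```text
t 22.9 pos [ 632.6 -197.8   57.1] head 167.4 down [-0.002  0.001 -1.   ] open 42.8 F [0.6 0.6 1.9]
633.5,-198.6,-5,167.3 turn [ 0.   -0.01  0.01] shift [-0.021 -0.012  1.242]
```

View pics/s10.png

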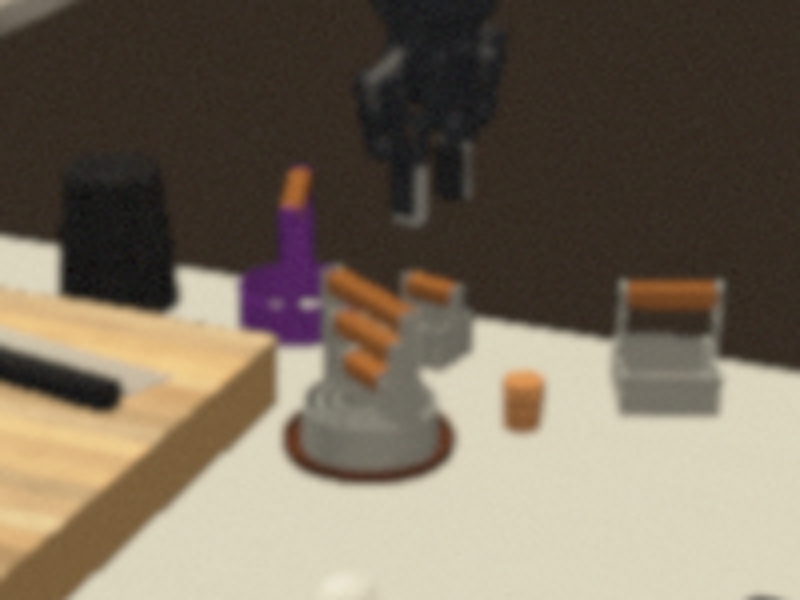

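The round nest stands flat inside its rim and the gripper is over square_small, crop (430,288). Grasping it.

>>> arm_command(plan=[[-0.02,-0.01,0.4,0,0,0],[0,0,0.4,0,0,0],[0,0,0.3,0,0,0],[0,0,0.14,0,0,0],[0,0,0,0,0,0],[0,0,0,0,0,0]])

```text
t: 23.5
eef_pos: [0.6346, -0.1993, -0.0031]
ee_rot: [0.001, 0.11, 0.994, -0.0]
force: [-0.1, 0.0, 0.1]
opening: 0.0427
grasp_force: 0.0
```

>>> arm_command(plan=[[0,0,0,0,0,0],[0,0,0,0,0,0],[0,0,0,0,0,0],[0,0,0,0,0,0],[0,0,0,0,0,0],[0,0,0,0,0,0],[0,0,0,0,0,0]], jaw=1)

```text
t: 24.2
eef_pos: [0.6345, -0.1994, -0.0033]
ee_rot: [0.001, 0.11, 0.994, -0.0]
force: [-0.4, 0.0, 7.2]
opening: 0.0124
grasp_force: 59.2
```

```bash
python3 g.py 633.5,-198.6,125,175.7 483,205.5,125,175.7 483,205.5,-1,175.7
```

```text
t 24.2 pos [ 634.5 -199.4   -3.3] head 167.3 down [ 0.002 -0.001 -1.   ] open 12.4 F [-0.4  0.   7.2]
633.5,-198.6,125,175.7 turn [-0.    0.01 -1.05] shift [ 0.021  0.015 -2.566]
483,205.5,125,175.7 turn [0. 0. 0.] shift [3.608 7.834 0.   ]
483,205.5,-1,175.7 turn [0. 0. 0.] shift [0.   0.   2.52]
```

>>> arm_command(plan=[[0,0,-0.5,0,0,0],[0,0,-0.9,0,0,0],[0,0,-0.9,0,0,0],[0,0,-0.27,0,0,-0.52],[0,0,0,0,0,-0.53],[0.36,0.783,0,0,0,0],[0.36,0.783,0,0,0,0],[0.36,0.783,0,0,0,0],[0.36,0.783,0,0,0,0],[0.36,0.783,0,0,0,0],[0.36,0.783,0,0,0,0],[0.36,0.783,0,0,0,0]])

```text
t: 25.4
eef_pos: [0.5277, 0.085, 0.1243]
ee_rot: [0.0, 0.037, 0.999, 0.0]
force: [-0.0, 0.2, 0.2]
opening: 0.0132
grasp_force: 58.8
```

>>> arm_command(plan=[[0.36,0.783,0,0,0,0],[0.36,0.783,0,0,0,0],[0.36,0.783,0,0,0,0],[0,0,0,0,0,0],[0,0,0,0,0,0],[0,0,0,0,0,0]])

```text
t: 26.0
eef_pos: [0.4838, 0.2041, 0.1242]
ee_rot: [0.0, 0.037, 0.999, -0.0]
force: [0.1, -0.2, -1.0]
opening: 0.0125
grasp_force: 58.8
```

```bash
python3 g.py 483,205.5,0,175.7
```

```text
t 26.0 pos [483.8 204.1 124.2] head 175.7 down [ 0. -0. -1.] open 12.5 F [ 0.1 -0.2 -1. ]
483,205.5,0,175.7 turn [-0.  0.  0.] shift [0.019 0.027 2.483]
```

>>> arm_command(plan=[[0.02,0.03,0.6,0,0,0],[0,0,0.7,0,0,0],[0,0,0.6,0,0,0],[0,0,0.3,0,0,0],[0,0,0.2,0,0,0],[0,0,0.08,0,0,0],[0,0,0,0,0,0],[0,0,0,0,0,0]])

```text
t: 26.8
eef_pos: [0.4834, 0.206, 0.0008]
ee_rot: [0.001, 0.038, 0.999, 0.0]
force: [0.3, -0.2, -0.3]
opening: 0.0125
grasp_force: 58.9
```

>>> arm_command(plan=[[0,0,0,0,0,0],[0,0,0,0,0,0],[0,0,0,0,0,0],[0,0,0,0,0,0],[0,0,0,0,0,0],[0,0,-0.5,0,0,0],[0,0,-0.9,0,0,0],[0,0,-0.8,0,0,0],[0,0,0,0,0,0],[0,0,0,0,0,0]], jaw=0.5)

```text
t: 27.8
eef_pos: [0.4831, 0.2064, 0.1109]
ee_rot: [0.001, 0.037, 0.999, 0.0]
force: [-0.7, 0.1, -0.5]
opening: 0.043
grasp_force: 0.0
```

```bash
python3 g.py 478.6,-196.7,110,200.2 478.6,-196.7,12.5,200.2
```

```text
t 27.8 pos [483.1 206.4 110.9] head 175.7 down [ 0.002  0.    -1.   ] open 43.0 F [-0.7  0.1 -0.5]
478.6,-196.7,110,200.2 turn [ 0.    0.01 -3.06] shift [ 2.867 -7.535  0.018]
478.6,-196.7,12.5,200.2 turn [0. 0. 0.] shift [0.   0.   1.95]
```

>>> arm_command(plan=[[0,0,0,0,0,-0.77],[0,0,0,0,0,-0.77],[0,0,0,0,0,-0.76],[0,0,0,0,0,-0.76],[0.287,-0.753,0,0,0,0],[0.287,-0.753,0,0,0,0],[0.287,-0.753,0,0,0,0],[0.287,-0.753,0,0,0,0],[0.287,-0.753,0,0,0,0],[0.287,-0.753,0,0,0,0],[0.287,-0.753,0,0,0,0],[0.287,-0.753,0,0,0,0]])

```text
t: 29.0
eef_pos: [0.4779, -0.1174, 0.1087]
ee_rot: [-0.001, -0.175, 0.984, 0.001]
force: [1.1, 0.3, 0.2]
opening: 0.0427
grasp_force: 0.0
```

>>> arm_command(plan=[[0.287,-0.753,0,0,0,0],[0.287,-0.753,0,0,0,0],[0,0,0,0,0,0],[0,0,0,0,0,0],[0,0,0,0,0,0]])

```text
t: 29.5
eef_pos: [0.4775, -0.1957, 0.1092]
ee_rot: [-0.001, -0.176, 0.984, 0.001]
force: [0.8, 0.0, -0.3]
opening: 0.0431
grasp_force: 0.0
```

```bash
python3 g.py 478.6,-196.7,12.5,200.2
```

```text
t 29.5 pos [ 477.5 -195.7  109.2] head -159.8 down [-0.002  0.001 -1.   ] open 43.1 F [ 0.8  0.  -0.3]
478.6,-196.7,12.5,200.2 turn [ 0.01 -0.01  0.  ] shift [-0.013 -0.026  1.934]
```

>>> arm_command(plan=[[-0.01,-0.025,0.6,0,0,0],[0,0,0.5,0,0,0],[0,0,0.4,0,0,0],[0,0,0.3,0,0,0],[0,0,0.12,0,0,0],[0,0,0,0,0,0],[0,0,0,0,0,0]])

```text
t: 30.2
eef_pos: [0.4794, -0.1973, 0.0147]
ee_rot: [0.0, -0.176, 0.984, -0.0]
force: [-0.2, 0.4, -0.7]
opening: 0.043
grasp_force: 0.0
```

>>> arm_command(plan=[[0,0,0,0,0,0],[0,0,0,0,0,0],[0,0,0,0,0,0],[0,0,0,0,0,0],[0,0,0,0,0,0],[0,0,0,0,0,0],[0,0,0,0,0,0]], jaw=1)

```text
t: 30.9
eef_pos: [0.4793, -0.1978, 0.0148]
ee_rot: [0.001, -0.175, 0.984, -0.0]
force: [0.1, 1.5, 6.8]
opening: 0.0127
grasp_force: 61.0
```

```bash
python3 g.py 478.6,-196.7,135,175.7 483.2,206.2,135,175.7 483.2,206.2,18,175.7
```

```text
t 30.9 pos [ 479.3 -197.8   14.8] head -159.8 down [ 0.001 -0.    -1.   ] open 12.7 F [0.1 1.5 6.8]
478.6,-196.7,135,175.7 turn [-0.    0.01  3.06] shift [ 0.016  0.02  -2.404]
483.2,206.2,135,175.7 turn [0. 0. 0.] shift [0.512 8.042 0.   ]
483.2,206.2,18,175.7 turn [0. 0. 0.] shift [0.   0.   2.34]
```

>>> arm_command(plan=[[0,0,-0.5,0,0,0],[0,0,-0.9,0,0,0],[0,0,-0.9,0,0,0],[0,0,-0.1,0,0,0.77],[0,0,0,0,0,0.77],[0,0,0,0,0,0.76],[0,0,0,0,0,0.76],[0.053,0.806,0,0,0,0],[0.053,0.806,0,0,0,0],[0.053,0.806,0,0,0,0],[0.053,0.806,0,0,0,0],[0.053,0.806,0,0,0,0]])

```text
t: 32.1
eef_pos: [0.4804, 0.0057, 0.1341]
ee_rot: [-0.0, 0.037, 0.999, -0.0]
force: [-0.1, -1.1, -1.2]
opening: 0.0124
grasp_force: 60.0
```

>>> arm_command(plan=[[0.053,0.806,0,0,0,0],[0.053,0.806,0,0,0,0],[0.053,0.806,0,0,0,0],[0.053,0.806,0,0,0,0],[0.053,0.806,0,0,0,0],[0,0,0,0,0,0],[0,0,0,0,0,0],[0,0,0,0,0,0]])

```text
t: 32.9
eef_pos: [0.4824, 0.2056, 0.134]
ee_rot: [-0.0, 0.037, 0.999, -0.0]
force: [0.5, -0.9, -0.7]
opening: 0.013
grasp_force: 60.0
```

```bash
python3 g.py 483.2,206.2,18.5,175.7
python3 - <<'E'
from h import *
a=bot.grab_frame('side');cv2.imwrite('pics/s11full.png',a);m=mask(a)
cv2.imwrite('pics/s11.png',cv2.resize(a[190:320,260:400],None,fx=4.5,fy=4.5,interpolation=2))
E
```

```text
t 32.9 pos [482.4 205.6 134. ] head 175.7 down [-0. -0. -1.] open 13.0 F [ 0.5 -0.9 -0.7]
483.2,206.2,18.5,175.7 turn [-0. -0.  0.] shift [-0.015  0.014  2.31 ]
```

View pics/s11.png

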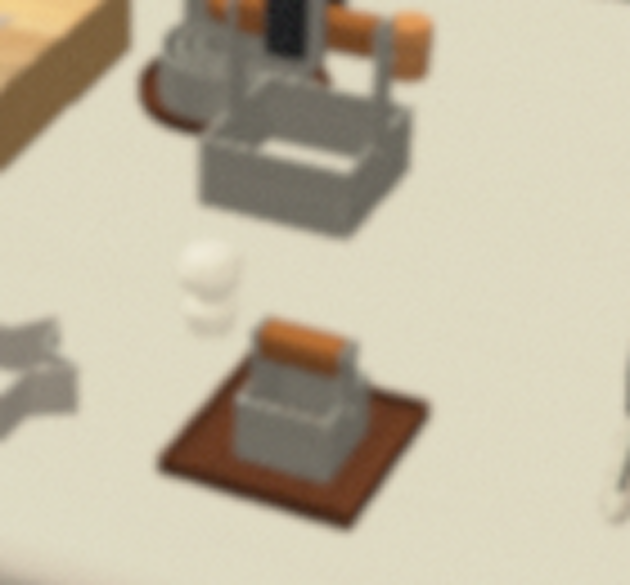

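square_small sits centred and aligned on its tray, crop (297,435). The large one hangs parallel above it.

>>> arm_command(plan=[[-0.015,0.015,0.4,0,0,0],[0,0,0.4,0,0,0],[0,0,0.3,0,0,0],[0,0,0.3,0,0,0],[0,0,0.3,0,0,0],[0,0,0.2,0,0,0],[0,0,0,0,0,0]])

```text
t: 33.65
eef_pos: [0.4827, 0.2058, 0.0381]
ee_rot: [-0.001, 0.038, 0.999, -0.0]
force: [-0.1, -0.1, -0.2]
opening: 0.0124
grasp_force: 60.0
```

>>> arm_command(plan=[[0,0,0.2,0,0,0],[0,0,0.12,0,0,0],[0,0,0.09,0,0,0],[0,0,0,0,0,0],[0,0,0,0,0,0]])

```text
t: 34.15
eef_pos: [0.4833, 0.2069, 0.0187]
ee_rot: [-0.0, 0.037, 0.999, -0.0]
force: [1.4, 0.0, -0.7]
opening: 0.0127
grasp_force: 60.0
```

```bash
python3 g.py 483.2,206.2,18,175.7
```

```text
t 34.1 pos [483.3 206.9  18.7] head 175.7 down [-0. -0. -1.] open 12.7 F [ 1.4  0.  -0.7]
483.2,206.2,18,175.7 turn [-0.   -0.    0.01] shift [ 0.001 -0.015  0.014]
```

Release, rise, and move clear toward the robot for a check.

>>> arm_command(plan=[[0,0,0.015,0,0,0],[0,0,0,0,0,0]])

```text
t: 34.35
eef_pos: [0.4834, 0.2069, 0.018]
ee_rot: [0.0, 0.037, 0.999, 0.0]
force: [0.2, -0.4, -1.2]
opening: 0.0124
grasp_force: 60.0
```

>>> arm_command(plan=[[0,0,0,0,0,0],[0,0,0,0,0,0],[0,0,0,0,0,0],[0,0,0,0,0,0],[0,0,0,0,0,0],[0,0,-0.5,0,0,0],[0,0,-0.9,0,0,0],[0,0,-0.9,0,0,0],[0,-0.8,0,0,0,0],[0,-0.8,0,0,0,0],[0,-0.8,0,0,0,0],[0,-0.8,0,0,0,0]], jaw=0.5)

```text
t: 35.55
eef_pos: [0.4711, 0.0461, 0.1331]
ee_rot: [0.0, 0.037, 0.999, -0.0]
force: [0.9, 0.3, 0.4]
opening: 0.0428
grasp_force: 0.0
```

>>> arm_command(plan=[[0,-0.8,0,0,0,0],[0,-0.8,0,0,0,0],[0,-0.8,0,0,0,0],[0,-0.8,0,0,0,0],[0,0,0,0,0,0],[0,0,0,0,0,0]])

```text
t: 36.15
eef_pos: [0.4593, -0.113, 0.1328]
ee_rot: [-0.0, 0.038, 0.999, 0.0]
force: [-0.1, 1.1, 0.6]
opening: 0.0429
grasp_force: 0.0
```

```bash
python3 - <<'E'
from h import *
f={c:bot.grab_frame(c) for c in CI}
for c in f: cv2.imwrite(f"pics/{c}end.png",f[c])
m={c:mask(f[c]) for c in f}
# bars: side/top fits of the square-large bar, all bar components near trays
for n,L,a,b,p in(("square_large",.055,.063,.077,(483.2,206.5)),("round_large",.075,.085,.099,(621.5,-65.5))):
    for c in CI:
        q=proj(c,[p[0]/1e3,p[1]/1e3,(a+b)/2])[0];(cc,_),s=comp(m[c],q);print(n,c,"expected",q.round(1),"bar",cc.round(1),s.tolist())
for n in("star","stopper","cork"):
    print(n,[(np.array(l["location"])*[640,400]).round(1).tolist()+[round(l["confidence"],2)] for l in bot.landmark_of(n,"top")[:2]])
print(bot.observe()["t"],bot.observe()["eef_pos"].round(3),bot.observe()["opening"])
E
python3 - <<'E'
E
cat > /dev/null; python3 g.py
```

```text
square_large top expected [241.1 230.1] bar [242.2 231.1] [236, 220, 14, 22, 203]
square_large side expected [325.6 255.6] bar [326.  260.3] [311, 249, 30, 25, 451]
round_large top expected [354.4 169.7] bar [354.  171.6] [345, 158, 19, 26, 193]
round_large side expected [311.2 174.4] bar [311.  213.9] [292, 205, 41, 15, 129]
star [[243.6, 186.0, 0.58]]
stopper [[270.8, 208.3, 0.59]]
cork [[376.3, 205.1, 0.53]]
36.4 [ 0.46  -0.111  0.133] 0.04271278054796269
t 36.4 pos [ 459.6 -111.2  132.9] head 175.8 down [ 0.  0. -1.] open 42.7 F [0.2 0.5 0.3]
```

Run:
```python
from h import *
for n,L,a,b,x,y,h in(("sqL",.055,.063,.077,.4833,.2067,175.7),("rL",.075,.085,.099,.6217,-.0658,147)):
    for c in CI:
        P=proj(c,box((x,y,np.radians(h)),L,.014,a,b));print(n,c,"expected l,t,r,b",P.min(0).round(1),P.max(0).round(1))
im=cv2.imread("pics/sideend.png");h=cv2.cvtColor(im,cv2.COLOR_BGR2HSV)
m=((h[...,0]<=14)&(h[...,1]>150)&(h[...,2]>90)).astype(np.uint8)
n,l,s,c=cv2.connectedComponentsWithStats(m)
print([s[i].tolist() for i in range(1,n) if s[i,4]>12 and 280<c[i][0]<420 and 150<c[i][1]<300])
```

```text
sqL top expected l,t,r,b [236.4 218.1] [245.5 242. ]
sqL side expected l,t,r,b [309.4 246.4] [342.  265.2]
rL top expected l,t,r,b [343.6 154.5] [365.4 184.8]
rL side expected l,t,r,b [299.4 165.6] [323.4 183.5]
[[303, 167, 19, 29, 254], [348, 195, 6, 11, 58], [312, 250, 28, 23, 344], [335, 281, 18, 23, 67], [297, 288, 5, 5, 13]]
```

```bash
python3 -c "
from station import bot;print(bot.job_done())"
```

```text
the job is handed in; nothing more can be done
None
```

I've handed the job in with both nests put away: three round cutters on the round tray and two square ones on the square tray, each set down from smallest to largest and let go. The robot's clock was at about 36 s of the 128 s. I checked the final state by measuring the last pictures instead of viewing them, because the picture limit was used up. The star, stopper, cork and purple look-alike weren't handled, and the first three still measured about where they started.

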